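Clamp the float bowl

ROBOT

A 6-joint arm with a two-finger parallel gripper is mounted at the origin on the work surface. World frame = base frame: x ahead of the robot, y to its left, z up, the work surface at z = 0. Lengths are in m, angles in rad, forces in N, time in s.
With the tool pointing down it reaches from about 0.25 to 0.725 m from the base axis. Payload 4 kg.
Tool frame: the origin (TCP) lies midway between the tips of the shut fingers; the grasp point (between the pads) lies 19 mm behind it; z points along the fingers, y is the line along which they close (so a half turn about z gives the same grasp; the last joint's range is limited). The gripper opens to 85 mm and grips with 20 to 120 N. Pads are 22 mm wide; open, the fingers measure 114 mm over their backs; the gripper's body (76 mm by 85 mm) begins 54 mm behind the grasp point. The pads swing forward as they close: fully open they stand 13 mm farther back than shut.
Start: joints at [1.295, 0.241, 0.005, 1.335, 0, 1.571], TCP at [0.136, 0.481, 0.231] pointing down, gripper open.
Joint ranges: [-2.72, 2.72], [-1.05, 1.87], [-1.09, 1.28], [-1.99, 2.15], [-1.42, 1.44], [-3.14, 3.14]. Speed limits (rad/s): [2.79, 2.79, 3.14, 3.14, 3.14, 3.14].

INTERFACE

Orientations are given as a unit quaternion [x, y, z, w].
In Python, from workcell import get_obs, camera, job_done, silhouettes gives the robot as it stands. The module is installed in compiled form; this text tells all that it offers.
- The arm moves only by the tool drive_tool, never from a script. Its argument "increments" is a list of rows, each a list of 3 entries, a list of its own where there are three numbers: the shift along the world's x, y, z in mm, then the turn, a rotation vector about the world's x, y, z in degrees, then the opening, from 0 (shut) to 1 (fully open). A call has 1 to 8 rows; each row shifts and turns the commanded pose from where the row before left it; what a row does not reach is not made up. A row lasts 1/12 s, in which the tool goes at most 41.7 mm and 7.16 degrees, less where a joint would pass 70% of its speed; a pose out of reach is approached as far as the arm can. A call is refused whole if a number of a shift passes 41.7 or a number of a turn 7.16, either way. A call with a gripper value outside its range is refused whole. The fingers move at their own pace and stop on an object; the grip force is fixed at half the most. Time passes only in rows, so rows that do not move let the fingers close. It gives the time, the measured TCP pose, the force, the opening and the grip force at its end, in the units of the state.
- get_obs(): the state, without advancing time (a new reading comes with each control period).
- camera(name): name is "scene" or "top" or "wrist"; returns a dict with "image" (480x640x3 uint8, red, green, blue), "K" (3x3 intrinsics, pixels), "view" (4x4, takes a point from world to camera coordinates). Camera axes: x right, y down, z forward; pixel columns grow to the right and rows downward; lengths in m; the calibration is good to about 2 mm. A picture is of the moment at which its call begins. There is no depth.
- job_done(): hands the job in; it is judged then, once.
Trained networks look in a picture, given as the dict that the camera call returned (one of the last four; its "shot" number tells which), for a name from the list of things; names that differ only in an ending like _2 or _b are one class to them, and where a whole thing is asked for, a point or a joint stands for the part that bears it (a point fixed in the world has none). Each returns a list of dicts, best first, with "conf" (0 to 1); they miss things now and then, are a little off and sometimes report something else, mostly with a low value. They report only what shows in the picture. A call takes as long as a camera call. They do not tell look-alikes from the thing itself.
- silhouettes(query, picture): "region" (480x640 bool, what is visible of it) and "bbox" ([left, top, right, bottom] in pixels, round what is visible of it).
The state is a dict: "clock": time; "joint_pos": joint angles; "joint_vel": joint speeds; "tau": joint torques, N m; "eef_pos": TCP position; "tool_rot": TCP orientation; "ft_force": force on the tool from outside, world axes, zero at the start; "ft_torque": the same for the moment, N m; "grip_width": finger opening in m; "grasp_force": force on a finger pad.
Only numpy, scipy, OpenCV 4.12 (cv2) and the standard library are available. Lean on these libraries where they do the work, as an engineer would, in place of code of your own. Each camera call takes 0.05 s, during which the arm holds its last target. There are 200 camera calls.

TASK

Turn the bench clamp's black knob until its pointer stands at the white index line, which sets the back stop. Then pump the trigger to bring the jaw up to the thin-walled alloy float bowl and press it squarely against the back stop until the jaw's spring cushion is about half pressed in; pressing it much further crushes the bowl. Work the jaw by the trigger only, leave the other things on the bench alone, and finish while still holding the trigger squeezed.

Things in the scene. Friction and masses are not known exactly. Their poses are not given: they have to be found in the camera images.
- clamp: The clamp, fixed to the bench: a dark plate 90 x 410 x 8 mm. Origin on the bench under the plate (it spans local y -197 to +213 mm), z up. All parts stand on local x = 0 in a row along its y axis: trigger (-y end), grip post, jaw, bowl, back stop, knob (+y end). Between post and knob nothing is higher than 65 mm
- trigger_angle (a joint): Trigger angle, rad: 0 at rest, 0.19 fully squeezed; hinged at local y -150, z 12 mm. Squeezing moves its top to +y, towards the post; a spring (2.7 N at the crossbar at rest, 4 N squeezed) returns it. A full squeeze pushes the jaw 10 mm forward (crossbar : jaw travel 1.85 : 1) less up to 4 mm of play; on the return the ratchet slips over its 4 mm teeth and the jaw stays
- trigger: The trigger: two upright steel plates with a black round crossbar on top, diameter 16 mm, 44 mm long along local x, which the fingers push. Its origin is on its hinge, 12 mm above the bench; it leans back 0.1 rad at rest; use trigger_grip for the crossbar
- trigger_grip (a point): Centre of the crossbar: 108 mm above the bench, at local y -160 mm at rest, -141 mm squeezed. From its back to the post's far face: 55 mm at rest, 36 mm squeezed. The post does not yield: fingers that close together should be centred so that the post-side one reaches the post no sooner than the trigger is fully squeezed (centre at local y about -131 mm)
- grip_post (a point): Centre of the top of the fixed grey grip post, 125 mm above the bench: an upright 44 mm wide (local x), 12 mm thick, between local y -125 and -113 mm
- jaw_travel (a joint): Travel of toothed bar and jaw towards bowl and stop (local +y), m, 0 to 0.062. Its slide friction holds 6 N: with the trigger let go, a cushion pressed in more than 2.4 mm pushes the jaw back until only 1 to 2.4 mm remain, so the clamping force lasts only while the trigger is held
- jaw: The toothed bar with the grey jaw head on its end (50 x 12 x 52 mm, top at z = 62 mm, its front at local y -40 mm + jaw_travel); not to be pushed by hand. Its origin is not on it: it is the clamp's origin moved by jaw_travel along y
- cushion (a joint): How far the spring cushion between jaw head and pad is pressed in, m: 0 free, 0.015 all the way; 2.5 N per mm, so half pressed is about 19 N; beyond 0.010 the bowl is in danger
- pad: The black rubber-faced pad in front of the jaw head, 46 x 8 x 40 mm, carried on the cushion; not to be pushed by hand. Its origin is the centre of the pad's back face
- pad_face (a point): Centre of the pad's face, 32 mm above the bench; at local y = -15 mm + jaw_travel - cushion
- casting: The loose float bowl to clamp: open-topped thin-walled alloy box 50 (x) x 56 (y) x 46 (z) mm, about 0.3 kg, standing on the plate between pad and back stop. Origin: centre of its underside, at local z = 8 mm; it is to be pinned with its y axis along the clamp's
- back_stop: The steel back stop, an upright plate 50 x 12 x 48 mm whose face towards the bowl stands at local y = 85 mm - 5 mm per rad of knob. Its origin is the bottom centre of that face, 8 mm above the bench
- knob (a joint): Knob angle, rad, growing clockwise seen from above, 0 to 2.6; the index line is at 1.40. It stays where it is left (friction 0.2 N m)
- knob_grip (a point): The grip point on the knob's axis, at local x 0, y 172 mm, 66 mm above the bench. The knob is an upright black bar 42 mm long, 13 mm thick, from z = 44 to 78 mm, on a disc of 40 mm diameter (top at z = 44 mm), on a grey block. The white-dotted end is the pointer; at joint 0 it points to the clamp's -x, at 1.57 to its +y
- index_mark (a point): The white index line on top of the knob block, 28 mm from the knob's axis
- tin_cup: Bystander: an open metal cup 68 mm wide, 60 mm high, beyond the clamp; origin under its centre
- scrub_brush: Bystander: a brush lying on the robot's side of the clamp
- screwdriver: Bystander: a screwdriver lying beyond the clamp
- sealant_tin: Bystander: a small tin 60 mm wide, 70 mm high, on the robot's side of the clamp
- mug: Bystander: a mug 90 mm high to the right
- grease_pot: Bystander: a squat white jar 70 mm wide, 60 mm high, at the left
- bolt_jar: Bystander: a glass jar 85 mm high at the far right
Not all that is in view belongs to the job. What is shaped like the casting but pink or purple is not meant.

How it is judged:
On the way, in this order (a step that is already met when the one before it is completed fails the run):
1. the knob is turned to the index line (within 0.12 rad), the bowl not yet touched by the pad (value of joint knob between 1.28 and 1.52 rad and contact force between pad and casting below 0.5 N), for 0.2 s.
2. the pad is brought up against the bowl with the trigger held (contact force between pad and casting above 2 N and contact force between the fingers and trigger above 1 N), for 0.1 s.
At the end, for the whole second after the job is handed in: Last second: fingers push the crossbar (over 2 N, trigger over 0.015 rad); bowl upright and square (0.08 rad), at rest, pinned: 8.5-24.5 N at the pad (cushion 3.5-9.8 mm), over 5 N at the stop; knob within 0.12 rad of the index line (contact force between pad and casting between 8.5 and 24.5 N and contact force between back_stop and casting above 5 N and value of joint cushion between 0.0035 and 0.0098 m and contact force between the fingers and trigger above 2 N and value of joint trigger_angle above 0.015 rad and angle between the y axis of casting and the y axis of clamp, either way round below 0.08 rad and angle between casting's own z axis and vertical below 0.08 rad and linear speed of casting below 0.01 m/s and value of joint knob between 1.28 and 1.52 rad and velocity of joint jaw_travel between -0.005 and 0.005 m/s); the arm keeps its last pose, push and grip.
It fails at once if the bowl is crushed (over 27 N at the pad) (contact force between pad and casting above 27 N).
It fails at once if the jaw or pad is pushed by hand (contact force between any of the fingers, the arm and jaw above 3 N or contact force between any of the fingers, the arm and pad above 3 N).
It fails at once if the bowl is handled by the robot (contact force between any of the fingers, the arm and casting above 3 N).
It fails at once if a bystander is knocked away (moved over 40 mm) (distance of any of tin_cup, scrub_brush, screwdriver, sealant_tin, mug, grease_pot, bolt_jar from where it was at the start of the episode above 0.04 m).
It also fails if it takes over 64 s, if anything falls off the work surface, if the arm or the gripper's body presses on something with over 40 N, if the wrist force passes 120 N, or if a joint passes its speed limit or range.

## Working session

There is one attempt and no reset: what is moved stays moved. The work goes in short steps, Python scripts to look and compute and a tool call to move; the robot and the scene stay as the last step left them, time stands still between calls to the robot, and variables do not carry over. Pictures are saved under pics/ and viewed, at most 10 in all, crops included, and the job is handed in when it is done.

Besides the shell and the picture viewer there is one more tool, called as name(argument=value, ...) on one line, values as JSON. drive_tool: Moves the arm, as the interface text tells. Its arguments: {"type":"object","properties":{"increments":{"type":"array"}},"required":["increments"]}

```bash
mkdir -p pics
cat > h.py <<'E'
import numpy as np, cv2
from workcell import *
def save(c,n,box=None,s=1):
    im=c["image"][:,:,::-1]
    if box: im=im[box[1]:box[3],box[0]:box[2]]
    cv2.imwrite("pics/"+n,cv2.resize(im,None,fx=s,fy=s,interpolation=cv2.INTER_CUBIC) if s!=1 else im)
def proj(c,p):
    p=np.atleast_2d(p); q=(c["view"]@np.c_[p,np.ones(len(p))].T)[:3]
    u=c["K"]@q; return (u[:2]/u[2]).T
def ray(c,uv,z):
    R=c["view"][:3,:3];t=c["view"][:3,3];o=-R.T@t
    d=R.T@np.linalg.inv(c["K"])@np.array([uv[0],uv[1],1.])
    return o+d*(z-o[2])/d[2]
def cen(r):
    m=r["region"]; y,x=np.nonzero(m); return x.mean(),y.mean()
E
python3 - <<'E'
from h import *
a=camera("top");b=camera("scene")
save(a,"top.png");save(b,"scene.png")
for n,c in(("top",a),("scene",b)):
  print(n,(-c["view"][:3,:3].T@c["view"][:3,3]).round(3))
  for q in["clamp","trigger","grip_post","jaw","pad","casting","back_stop","knob","tin_cup","mug","sealant_tin","scrub_brush","screwdriver","grease_pot","bolt_jar"]:
    try: print(q,[(round(r["conf"],2),[int(v) for v in r["bbox"]],np.round(cen(r),1).tolist()) for r in silhouettes(q,c)][:3])
    except Exception as e: print(q,e)
E
```

```text
top [ 0.424 -0.005  1.353]
clamp [(0.88, [267, 192, 417, 261], [340.1, 228.4]), (0.41, [366, 197, 433, 219], [411.9, 208.6])]
trigger [(0.48, [395, 237, 408, 248], [399.5, 241.8])]
grip_post [(0.82, [264, 192, 418, 261], [340.6, 228.4])]
jaw [(0.56, [340, 220, 410, 250], [365.1, 234.5]), (0.37, [389, 232, 404, 251], [399.1, 242.7]), (0.25, [264, 194, 417, 263], [340.7, 228.5])]
pad [(0.47, [342, 217, 356, 235], [347.4, 228.7])]
casting [(0.74, [290, 299, 316, 319], [302.5, 307.2]), (0.71, [316, 208, 337, 230], [325.4, 221.3]), (0.69, [230, 156, 254, 179], [240.4, 167.5])]
back_stop [(0.55, [294, 210, 317, 231], [307.2, 216.8]), (0.35, [397, 235, 408, 250], [400.2, 242.0]), (0.29, [279, 248, 349, 281], [310.2, 262.9])]
knob [(0.72, [276, 198, 291, 217], [281.4, 208.6])]
tin_cup [(0.87, [328, 171, 350, 196], [339.7, 183.2]), (0.7, [434, 174, 463, 202], [447.8, 188.2])]
mug [(0.75, [267, 193, 416, 262], [340.1, 228.2]), (0.66, [367, 197, 433, 216], [410.7, 208.3]), (0.65, [453, 215, 493, 248], [475.1, 232.5])]
sealant_tin [(0.91, [361, 266, 383, 287], [371.3, 276.5])]
scrub_brush [(0.94
[... 874 characters left out ...]
5, 220.8])]
back_stop [(0.79, [352, 251, 372, 279], [358.2, 264.7])]
knob [(0.48, [379, 242, 390, 262], [384.8, 254.3]), (0.46, [247, 315, 307, 334], [266.0, 327.1])]
tin_cup [(0.95, [337, 282, 367, 317], [353.2, 299.3])]
mug [(0.61, [164, 302, 223, 357], [190.0, 327.7])]
sealant_tin [(0.68, [258, 244, 280, 274], [268.6, 254.6]), (0.42, [259, 259, 271, 295], [263.2, 275.5])]
scrub_brush [(0.57, [290, 240, 357, 259], [326.0, 248.5])]
screwdriver [(0.88, [244, 308, 321, 337], [272.0, 325.1]), (0.49, [253, 257, 272, 295], [263.1, 275.4]), (0.24, [314, 264, 325, 286], [318.6, 274.1])]
grease_pot [(0.69, [456, 207, 483, 232], [467.4, 222.7])]
bolt_jar [(0.8, [223, 331, 257, 377], [240.5, 353.1])]
```

```bash
python3 - <<'E'
from h import *
import cv2
a=cv2.imread("pics/top.png"); cv2.imwrite("pics/t1.png",cv2.resize(a[140:330,240:440],None,fx=4,fy=3.15*4/3.15*0+4,interpolation=cv2.INTER_CUBIC)[:600])
E
python3 -c "
import cv2;print(cv2.imread('pics/t1.png').shape)"
```

```text
(600, 800, 3)
```

View pics/t1.png

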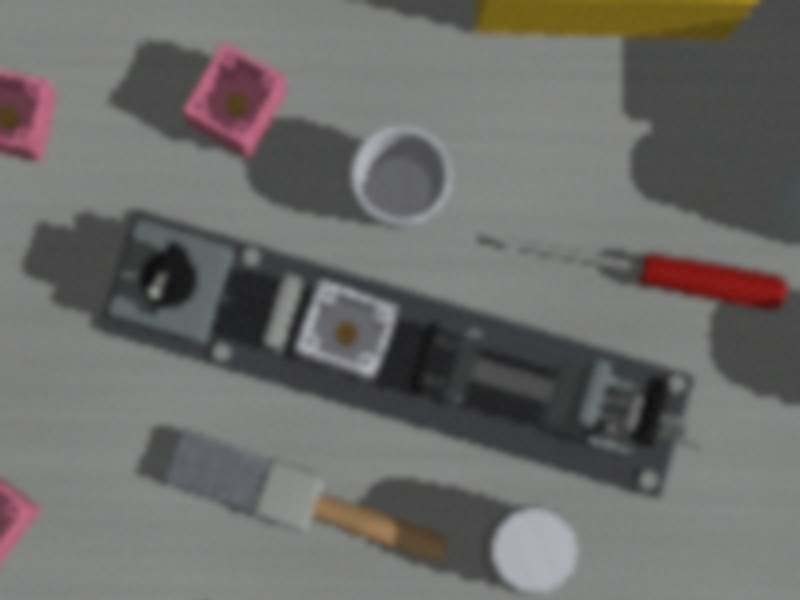

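```bash
cat >> h.py <<'E'
def L2W(P,l):
    c,s=np.cos(P[2]),np.sin(P[2]); l=np.atleast_2d(l).astype(float)
    return np.c_[P[0]+c*l[:,0]-s*l[:,1],P[1]+s*l[:,0]+c*l[:,1],l[:,2]]
E
python3 - <<'E'
from h import *
from scipy.optimize import least_squares
c=camera("top"); 
uv=np.array([(135,212),(98,325),(692,375),(660,495)])/4+[240,140]
l=np.array([(.045,.213,.008),(-.045,.213,.008),(.045,-.197,.008),(-.045,-.197,.008)])
f=lambda P:(proj(c,L2W(P,l))-uv).ravel()
r=least_squares(f,[.45,0,-.2]);P=r.x;print(P,f(P).round(1))
for n,p in dict(knob=(0,.172,.078),idx=(-.028*np.cos(1.4),.172+.028*np.sin(1.4),.036),bar=(0,-.160,.116),post=(0,-.119,.125),stop=(0,.085,.056)).items():
  print(n,L2W(P,p).round(4),((proj(c,L2W(P,p))-[240,140])*4).round(0))
np.save("P0.npy",P)
o=get_obs();print(o)
k=silhouettes("knob",c)[0]; print(ray(c,cen(k),.07))
for q in["tin_cup","sealant_tin","scrub_brush"]:
  print(q,ray(c,cen(silhouettes(q,c)[0]),.04).round(3))
E
```

```text
[ 0.55928968 -0.06681191 -0.26623585] [-0.2 -1.2 -0.4  1.   0.7 -0.4 -0.1  0.5]
knob [[0.6045 0.0991 0.078 ]] [[163. 270.]]
idx [[0.6072 0.127  0.036 ]] [[128. 274.]]
bar [[ 0.5172 -0.2212  0.116 ]] [[653. 409.]]
post [[ 0.528  -0.1816  0.125 ]] [[594. 390.]]
stop [[0.5817 0.0152 0.056 ]] [[289. 312.]]
{'clock': 1.65, 'joint_pos': array([ 1.29498814e+00,  2.40575516e-01,  4.99687953e-03,  1.33522203e+00,
       -2.07137635e-05,  1.57081158e+00]), 'joint_vel': array([-3.95191641e-04,  5.21301244e-04,  1.91772401e-04, -7.74477335e-04,
       -5.26796441e-04,  7.49474694e-05]), 'tau': array([-4.59746516e-04, -3.72200489e+01,  2.52682650e+01,  1.37888353e-03,
       -5.80274559e-05, -2.46405861e-06]), 'eef_pos': array([0.13616545, 0.48109066, 0.23131751]), 'tool_rot': array([ 1.37474963e-01,  9.90505242e-01, -3.57351145e-06,  9.96021637e-06]), 'ft_force': array([-0.49543306,  0.1162403 , -0.15834526]), 'ft_torque': array([0.02109783, 0.02101239, 0.03562656]), 'grasp_force': 0.0, 'grip_width': 0.0854221337287528}
[0.6035464  0.09850657 0.07      ]
tin_cup [ 0.681 -0.057  0.04 ]
sealant_tin [ 0.427 -0.148  0.04 ]
scrub_brush [0.461 0.019 0.04 ]
```

drive_tool(increments=[[[29,-24,0],[0,0,-0.9],1],[[29,-24,0],[0,0,-0.9],1],[[29,-24,0],[0,0,-0.9],1],[[29,-24,0],[0,0,-0.9],1],[[29,-24,0],[0,0,-0.9],1],[[29,-24,0],[0,0,-0.9],1],[[29,-24,0],[0,0,-0.9],1],[[29,-24,0],[0,0,-0.9],1]])

```text
clock: 2.52
eef_pos: [0.3693, 0.2877, 0.2315]
tool_rot: [0.2, 0.98, 0.0, 0.0]
ft_force: [0.2, 0.9, -0.8]
grip_width: 0.0856
grasp_force: 0.0
```

drive_tool(increments=[[[29,-24,0],[0,0,-0.9],1],[[29,-24,0],[0,0,-0.9],1],[[29,-24,0],[0,0,-0.9],1],[[29,-24,0],[0,0,-0.9],1],[[29,-24,0],[0,0,-0.9],1],[[29,-24,0],[0,0,-0.9],1],[[29,-24,0],[0,0,-0.9],1],[[0,0,0],[0,0,0],1]])

```text
clock: 3.18
eef_pos: [0.5756, 0.1164, 0.2301]
tool_rot: [0.256, 0.967, -0.001, 0.001]
ft_force: [0.3, 0.9, -0.6]
grip_width: 0.0858
grasp_force: 0.0
```

Run:
```python
from h import *
c=camera("wrist"); o=get_obs();print(o["eef_pos"],o["tool_rot"],o["joint_pos"],o["clock"])
save(c,"w1.png")
P=np.load("P0.npy")
for n,p in dict(knob=(0,.172,.078),idx=(-.028*np.cos(1.4),.172+.028*np.sin(1.4),.036)).items(): print(n,proj(c,L2W(P,p)))
for q in("knob","casting"): 
  for r in silhouettes(q,c): print(q,r["conf"],r["bbox"],cen(r))
```

```text
[0.57318594 0.11849746 0.23013642] [ 2.55334621e-01  9.66852679e-01 -2.94466898e-04 -2.04065419e-04] [ 2.04041784e-01  4.13691419e-01  2.46229888e-01  1.40396273e+00
 -3.45123732e-04  7.20429488e-01] 3.2333
knob [[324.10295246 258.58541959]]
idx [[352.74598386 231.24878573]]
knob 0.65 [305.6, 215.2, 347.3, 284.7] (np.float64(326.44238121245223), np.float64(249.1026761332605))
casting 0.8 [327.8, 0.0, 393.8, 39.4] (np.float64(356.90165289256197), np.float64(17.732644628099173))
casting 0.71 [331.5, 331.0, 384.3, 402.7] (np.float64(354.5219989136339), np.float64(366.2034220532319))
casting 0.68 [31.5, 0.0, 148.2, 60.3] (np.float64(94.77863307674365), np.float64(21.44226731980406))
casting 0.64 [150.3, 242.1, 236.0, 310.8] (np.float64(193.3362565772989), np.float64(274.3645702831371))
casting 0.57 [455.2, 244.7, 539.8, 319.3] (np.float64(497.8460661345496), np.float64(280.5217787913341))
```

View pics/w1.png

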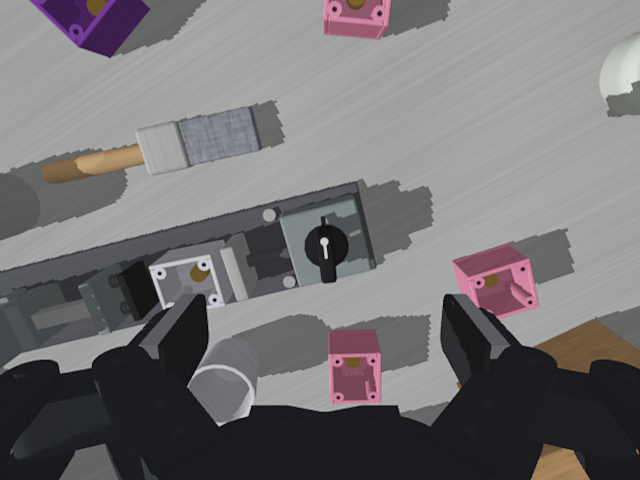

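Run:
```python
from h import *
a=cv2.imread("pics/w1.png"); cv2.imwrite("pics/w1c.png",cv2.resize(a[175:305,265:395],None,fx=4.5,fy=4.5,interpolation=cv2.INTER_CUBIC))
```

```text
(no output)
```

View pics/w1c.png

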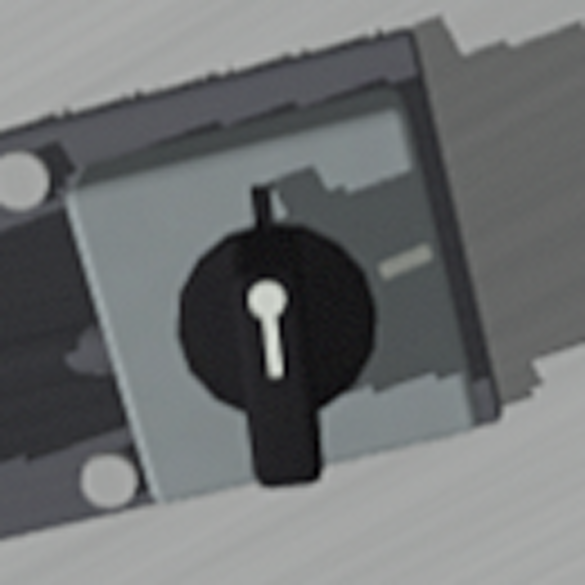

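Run:
```python
from h import *
c=camera("wrist");P=np.load("P0.npy");o=get_obs();print(o["eef_pos"])
a=ray(c,(324.3,241.2),.078);b=ray(c,(326.1,259),.078);t=ray(c,(265+262/4.5,175+195/4.5),.044);bt=ray(c,(265+287/4.5,175+480/4.5),.078)
i=ray(c,(355,233.2),.036)
print(a,b,t,bt,i)
for d in(a-b,a-bt,i-b): 
  w=np.arctan2(d[1],d[0]); print("k",(np.pi+P[2]-w)%(2*np.pi))
print("corners",ray(c,(356.6,182.1),.008),ray(c,(375.4,267.2+20),.008),L2W(P,[(-.045,.213,.008)]),"bar length",np.linalg.norm(a-bt))
ya=2*np.arctan2(o["tool_rot"][1],o["tool_rot"][0]);print("tooly deg",np.degrees(ya)-90)
```

```text
[0.57043586 0.12146057 0.2310535 ]
[0.58707815 0.11112361 0.078     ] [0.60067157 0.10514479 0.078     ] [0.57715547 0.11561432 0.044     ] [0.61863421 0.09758444 0.078     ] [0.60451796 0.13286198 0.036     ]
k 0.14813020027479373
k 0.1390612882426452
k 1.4424525268311479
corners [0.56912858 0.15588736 0.008     ] [0.6717865  0.12262262 0.008     ] [[0.57191579 0.15052327 0.008     ]] bar length 0.03433794068102013
tooly deg 60.71977166375993
```

drive_tool(increments=[[[34,-22,0],[0,0,5.7],1],[[0,0,-20],[0,0,0],1],[[0,0,-36],[0,0,0],1],[[0,0,-36],[0,0,0],1],[[0,0,-36],[0,0,0],1],[[0,0,-36],[0,0,0],1],[[0,0,-14],[0,0,0],1],[[0,0,0],[0,0,0],1]])

```text
clock: 4.05
eef_pos: [0.6002, 0.1001, 0.0488]
tool_rot: [0.203, 0.979, -0.002, -0.005]
ft_force: [-0.8, -0.9, -1.5]
grip_width: 0.0853
grasp_force: 0.0
```

drive_tool(increments=[[[0,0,0],[0,0,0],0],[[0,0,0],[0,0,0],0],[[0,0,0],[0,0,0],0],[[0,0,0],[0,0,0],0],[[0,0,0],[0,0,0],0],[[0,0,0],[0,0,0],0]])

```text
clock: 4.55
eef_pos: [0.6064, 0.1002, 0.0547]
tool_rot: [0.204, 0.979, 0.002, 0.001]
ft_force: [4.9, 16.4, 4.0]
grip_width: 0.0125
grasp_force: 21.5
```

drive_tool(increments=[[[1,1,0],[0,0,0],0],[[0,0,0],[0,0,-5],0],[[0,0,0],[0,0,-6],0],[[0,0,0],[0,0,-6],0],[[0,0,0],[0,0,-6],0],[[0,0,0],[0,0,-6],0],[[0,0,0],[0,0,-6],0],[[0,0,0],[0,0,-6],0]])

```text
clock: 5.22
eef_pos: [0.6068, 0.1008, 0.0548]
tool_rot: [0.536, 0.844, 0.001, 0.0]
ft_force: [-0.7, 1.3, 5.1]
grip_width: 0.0116
grasp_force: 61.4
```

drive_tool(increments=[[[0,0,0],[0,0,-6],0],[[0,0,0],[0,0,-6],0],[[0,0,0],[0,0,-6],0],[[0,0,0],[0,0,-6],0],[[0,0,0],[0,0,-5],0],[[0,0,0],[0,0,-2],0],[[0,0,0],[0,0,0],0],[[0,0,0],[0,0,0],0]])

```text
clock: 5.88
eef_pos: [0.6072, 0.1009, 0.0548]
tool_rot: [0.741, 0.672, 0.001, 0.0]
ft_force: [-0.7, 2.3, 5.8]
grip_width: 0.0118
grasp_force: 61.3
```

Run:
```python
from h import *
o=get_obs();print(o["eef_pos"],o["ft_force"],o["ft_torque"],o["grasp_force"],o["joint_pos"])
q=o["tool_rot"];print(np.degrees(2*np.arctan2(q[1],q[0]))-90)
```

```text
[0.60716706 0.10092269 0.05478316] [-0.74914219  2.31021647  5.79324614] [ 0.40808324  0.2479177  -0.15788313] 61.344237327575684 [1.64097372e-01 5.86745585e-01 5.42585441e-02 1.03557097e+00
 1.24860211e-03 1.83219144e+00]
-5.574651779415504
```

drive_tool(increments=[[[0,0,0],[0,0,0],1],[[0,0,0],[0,0,0],1],[[0,0,0],[0,0,0],1],[[0,0,0],[0,0,0],1],[[0,0,30],[0,0,0],1],[[0,0,40],[0,0,0],1],[[-10,0,40],[0,0,0],1],[[-30,0,40],[0,0,0],1]])

```text
clock: 6.55
eef_pos: [0.5734, 0.0999, 0.1986]
tool_rot: [0.741, 0.671, 0.001, 0.001]
ft_force: [0.8, 0.3, 2.0]
grip_width: 0.0855
grasp_force: 0.0
```

drive_tool(increments=[[[0,0,20],[0,0,0],1],[[0,0,0],[0,0,0],1],[[0,0,0],[0,0,0],1],[[0,0,0],[0,0,0],1]])

```text
clock: 6.88
eef_pos: [0.5708, 0.0999, 0.2156]
tool_rot: [0.741, 0.672, -0.001, -0.0]
ft_force: [0.9, -0.9, -0.1]
grip_width: 0.0856
grasp_force: 0.0
```

Run:
```python
from h import *
c=camera("wrist");P=np.load("P0.npy")
for n,p in dict(knob=(0,.172,.078),idx=(-.028*np.cos(1.4),.172+.028*np.sin(1.4),.036),c1=(-.045,.213,.008),c2=(.045,.213,.008)).items(): print(n,proj(c,L2W(P,p)).round(1))
u=proj(c,L2W(P,(0,.172,.06)))[0].astype(int);x,y=np.clip(u-65,0,[510,350]);print(x,y)
save(c,"w2c.png",(x,y,x+130,y+130),4.5); np.savez("w2.npz",view=c["view"],K=c["K"])
```

```text
knob [[370.3 217.9]]
idx [[365.6 173.3]]
c1 [[320.4 146.9]]
c2 [[420.4 164.4]]
302 147
```

View pics/w2c.png

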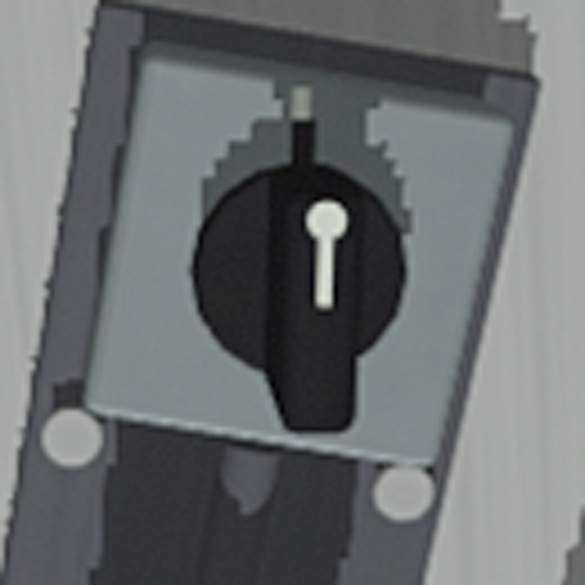

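drive_tool(increments=[[[-3.2,-24.2,0],[0,0,6.7],1],[[-3.2,-24.2,0],[0,0,6.7],1],[[-3.2,-24.2,0],[0,0,6.7],1],[[-3.2,-24.2,0],[0,0,6.7],1],[[-3.2,-24.2,0],[0,0,6.7],1],[[-3.2,-24.2,0],[0,0,6.7],1],[[-3.2,-24.2,0],[0,0,6.7],1],[[-3.2,-24.2,0],[0,0,6.7],1]])

```text
clock: 7.6
eef_pos: [0.5444, -0.0946, 0.2143]
tool_rot: [0.356, 0.935, -0.0, -0.002]
ft_force: [0.8, -0.9, 0.3]
grip_width: 0.0853
grasp_force: 0.0
```

drive_tool(increments=[[[-3.2,-24.2,0],[0,0,6.7],1],[[-3.2,-24.2,0],[0,0,6.7],1],[[-3.2,-24.2,0],[0,0,6.7],1],[[-3.2,-24.2,0],[0,0,6.7],1],[[0,0,0],[0,0,0],1],[[0,0,0],[0,0,0],1],[[0,0,0],[0,0,0],1],[[0,0,0],[0,0,0],1]])

```text
clock: 8.27
eef_pos: [0.5326, -0.1893, 0.2156]
tool_rot: [0.132, 0.991, 0.0, -0.001]
ft_force: [0.9, 0.7, -0.7]
grip_width: 0.0855
grasp_force: 0.0
```

Run:
```python
from h import *
P=np.array([.5618,-.0652,-.266]);np.save("P.npy",P)
c=camera("wrist");o=get_obs();q=o["tool_rot"]
print(o["eef_pos"],np.degrees(2*np.arctan2(q[1],q[0]))-90,o["joint_pos"][5],"target",L2W(P,(0,-.130,.083)))
im=c["image"][:,:,::-1].copy()
for p in[(0,-.16,.116),(-.022,-.16,.116),(.022,-.16,.116),(-.022,-.125,.125),(.022,-.125,.125),(-.022,-.113,.125),(.022,-.113,.125),(-.045,-.197,.008),(.045,-.197,.008)]:
  u=proj(c,L2W(P,p))[0];cv2.drawMarker(im,tuple(int(round(v)) for v in u),(0,0,255),0,6)
cv2.imwrite("pics/w3.png",im)
```

```text
[ 0.53274445 -0.18922831  0.21597438] 74.84263332524438 -0.07687443007250343 target [[ 0.52762635 -0.19062791  0.083     ]]
```

View pics/w3.png

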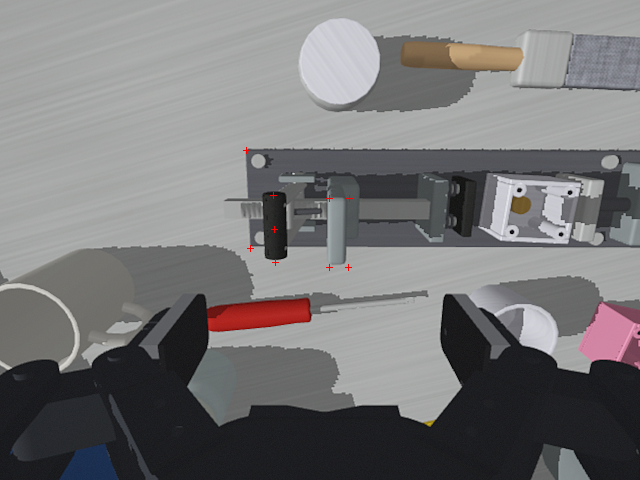

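drive_tool(increments=[[[-5,-1.4,0],[0,0,0],1],[[0,0,-33],[0,0,0],1],[[0,0,-30],[0,0,0],1],[[0,0,-30],[0,0,0],1],[[0,0,-25],[0,0,0],1],[[0,0,-15],[0,0,0],1],[[0,0,0],[0,0,0],1],[[0,0,0],[0,0,0],1]])

```text
clock: 8.98
eef_pos: [0.527, -0.1909, 0.0832]
tool_rot: [0.132, 0.991, 0.0, -0.001]
ft_force: [-0.3, 0.3, 1.2]
grip_width: 0.0852
grasp_force: 0.0
```

```bash
cat >> h.py <<'E'
def st():
    o=get_obs();P=np.load("P.npy");c,s=np.cos(P[2]),np.sin(P[2])
    d=o["eef_pos"][:2]-P[:2]; f=o["ft_force"]
    print("t",o["clock"],"local",(c*d[0]+s*d[1]).round(4),(-s*d[0]+c*d[1]).round(4),o["eef_pos"][2].round(4),"f_y",(-s*f[0]+c*f[1]).round(1),f.round(1),"w",o["grip_width"].round(4),"g",round(o["grasp_force"],1))
E
python3 -c "
from h import *;st()"
```

```text
Traceback (most recent call last):
  File "h.py", line 22, in st
    print("t",o["clock"],"local",(c*d[0]+s*d[1]).round(4),(-s*d[0]+c*d[1]).round(4),o["eef_pos"][2].round(4),"f_y",(-s*f[0]+c*f[1]).round(1),f.round(1),"w",o["grip_width"].round(4),"g",round(o["grasp_force"],1))
                                                                                                                                                            ^^^^^^^^^^^^^^^^^^^^^
AttributeError: 'float' object has no attribute 'round'
```

drive_tool(increments=[[[0,0,0],[0,0,0],0.8],[[0,0,0],[0,0,0],0.7],[[0,0,0],[0,0,0],0.6],[[0,0,0],[0,0,0],0.5],[[0,0,0],[0,0,0],0.46],[[0,0,0],[0,0,0],0.46],[[0,0,0],[0,0,0],0.46]])

```text
clock: 9.57
eef_pos: [0.5293, -0.1946, 0.0871]
tool_rot: [0.133, 0.991, -0.003, 0.003]
ft_force: [-2.3, -6.2, 6.4]
grip_width: 0.0393
grasp_force: 6.6
```

```bash
sed -i 's/o\["grip_width"\].round(4)/round(o["grip_width"],4)/' h.py
python3 - <<'E'
from h import *;st()
c=camera("scene")
for q in("pad","casting","back_stop","jaw"): print(q,[(round(r["conf"],2),r["bbox"],np.round(cen(r),1)) for r in silhouettes(q,c)][:2])
save(c,"s1.png",(230,230,410,330),4.4)
E
```

```text
t 9.5667 local 0.0027 -0.1334 0.0871 f_y -6.6 [-2.3 -6.2  6.4] w 0.0393 g 6.6
pad [(0.64, [316.3, 264.8, 325.7, 284.7], array([320.9, 274.8]))]
casting [(0.9, [298.1, 211.3, 325.9, 231.7], array([310.8, 221.1])), (0.73, [391.8, 284.3, 418.6, 313.1], array([403.7, 297.2]))]
back_stop [(0.59, [248.3, 261.6, 327.5, 290.2], array([294.7, 277.7])), (0.49, [349.8, 253.6, 369.4, 284.1], array([357.3, 265.6]))]
jaw [(0.7, [248.7, 261.9, 328.9, 292.8], array([295.4, 277.4]))]
```

View pics/s1.png

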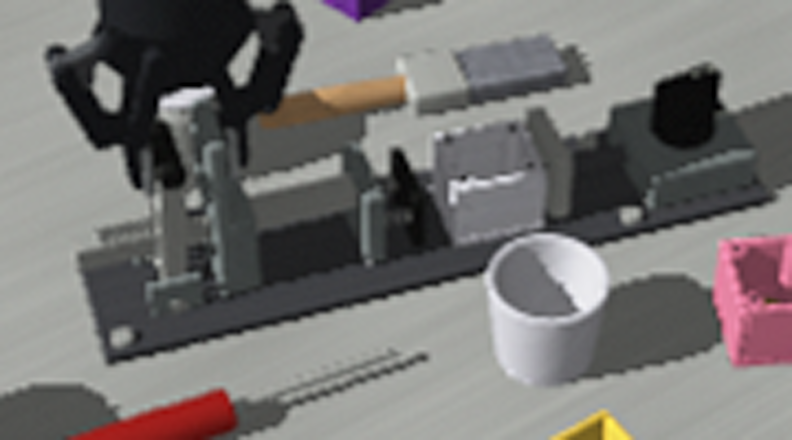

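drive_tool(increments=[[[0.8,2.9,0],[0,0,0],1],[[0,0,0],[0,0,0],1],[[0,0,0],[0,0,0],1],[[0,0,0],[0,0,0],0.75],[[0,0,0],[0,0,0],0.6],[[0,0,0],[0,0,0],0.5],[[0,0,0],[0,0,0],0.44],[[0,0,0],[0,0,0],0.44]])

```text
clock: 10.48
eef_pos: [0.5286, -0.1919, 0.0851]
tool_rot: [0.133, 0.991, -0.003, 0.001]
ft_force: [-3.6, -7.2, 6.5]
grip_width: 0.0378
grasp_force: 5.5
```

```bash
cat > m.py <<'E'
from h import *
st(); P=np.load("P.npy")
c=camera("scene")
def ly(u,v,z):  # local y of pixel at height z
    w=ray(c,(u,v),z)[:2]-P[:2]; return -np.sin(P[2])*w[0]+np.cos(P[2])*w[1]
for q,z in(("pad",.032),("jaw",.04),("casting",.03),("back_stop",.03)):
  for r in silhouettes(q,c):
    y=1e3*ly(*cen(r),z); 
    if r["conf"]>.3 and 240<cen(r)[0]<400 and 240<cen(r)[1]<300: print(q,round(r["conf"],2),r["bbox"],"ly mm",round(y,1))
E
python3 m.py
```

```text
t 10.4833 local 0.0012 -0.131 0.0851 f_y -7.9 [-3.6 -7.2  6.5] w 0.0378 g 5.5
pad 0.74 [266.1, 259.0, 274.1, 294.7] ly mm -139.6
pad 0.42 [319.9, 266.2, 325.1, 281.0] ly mm -2.8
jaw 0.97 [249.8, 262.7, 333.3, 289.5] ly mm -62.8
casting 0.68 [323.5, 255.7, 354.2, 285.2] ly mm 45.6
back_stop 0.48 [350.9, 254.9, 370.6, 283.6] ly mm 92.6
```

drive_tool(increments=[[[0,0,0],[0,0,0],1],[[0,0,0],[0,0,0],1],[[0,0,0],[0,0,0],1],[[0,0,0],[0,0,0],0.75],[[0,0,0],[0,0,0],0.6],[[0,0,0],[0,0,0],0.5],[[0,0,0],[0,0,0],0.44],[[0,0,0],[0,0,0],0.44]])

```text
clock: 11.4
eef_pos: [0.5286, -0.1919, 0.085]
tool_rot: [0.133, 0.991, -0.003, 0.001]
ft_force: [-4.1, -9.6, 6.7]
grip_width: 0.0376
grasp_force: 5.8
```

```bash
python3 m.py
python3 - <<'E'
from h import *
c=camera("wrist");save(c,"w4.png")
E
```

```text
t 11.4 local 0.0012 -0.131 0.085 f_y -10.3 [-4.1 -9.6  6.7] w 0.0376 g 5.8
pad 0.71 [319.0, 262.7, 328.9, 283.6] ly mm 5.3
pad 0.6 [250.8, 262.5, 331.2, 290.4] ly mm -57.2
pad 0.48 [248.6, 244.4, 401.6, 311.4] ly mm -24.7
jaw 0.81 [253.8, 261.4, 328.6, 290.2] ly mm -59.2
casting 0.83 [325.7, 255.0, 354.0, 286.6] ly mm 46.0
casting 0.74 [249.7, 244.2, 403.9, 313.1] ly mm -23.1
back_stop 0.59 [350.7, 252.5, 371.2, 280.7] ly mm 92.4
back_stop 0.51 [379.5, 242.4, 388.5, 265.5] ly mm 184.6
```

View pics/w4.png

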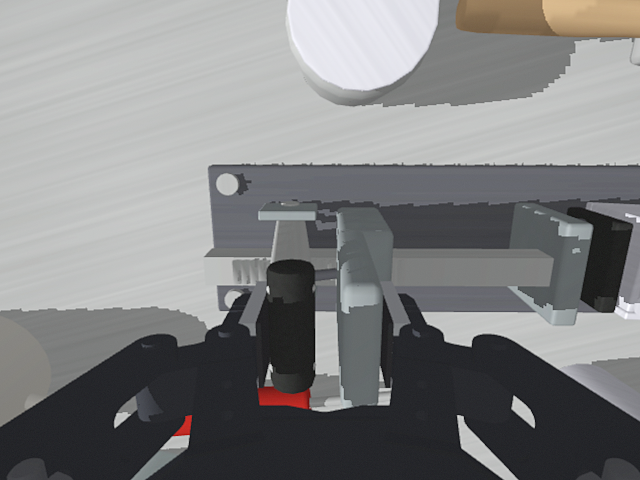

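Run:
```python
from h import *
c=camera("wrist");P=np.load("P.npy");st()
im=c["image"][:,:,::-1].copy()[190:330,480:640]
im=cv2.resize(im,None,fx=4.5,fy=4.5,interpolation=cv2.INTER_CUBIC)
def d(t,l,col):
  u=proj(c,L2W(P,l)); 
  for i in range(len(u)): cv2.line(im,*[tuple(int(v) for v in (u[j]-[480,190])*4.5) for j in(i-1,i)],col,1)
for t,col in((.018,(0,0,255)),(.022,(0,255,0)),(.026,(255,0,0))):
  d(t,[(x,y+t,.062) for x,y in((-.025,-.052),(.025,-.052),(.025,-.040),(-.025,-.040))],col)
  d(t,[(-.023,-.015+t,.052),(.023,-.015+t,.052)],col)
cv2.imwrite("pics/w5.png",im[:600,:800])
```

```text
t 11.75 local 0.0013 -0.131 0.0851 f_y -9.6 [-3.8 -8.9  7.2] w 0.0378 g 5.8
```

View pics/w5.png

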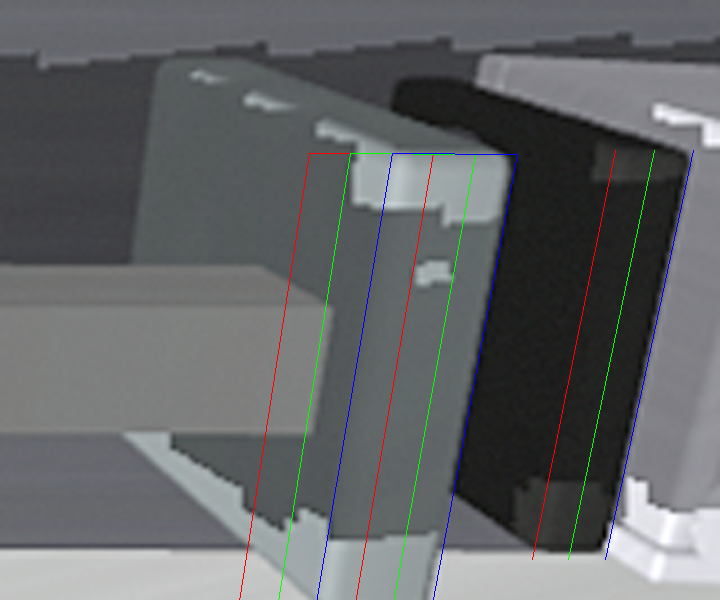

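drive_tool(increments=[[[0,0,0],[0,0,0],1],[[0,0,0],[0,0,0],1],[[0,0,0],[0,0,0],1],[[0,0,0],[0,0,0],0.75],[[0,0,0],[0,0,0],0.62],[[0,0,0],[0,0,0],0.52],[[0,0,0],[0,0,0],0.46],[[0,0,0],[0,0,0],0.44]])

```text
clock: 12.42
eef_pos: [0.5286, -0.1918, 0.085]
tool_rot: [0.133, 0.991, -0.003, 0.001]
ft_force: [-3.8, -10.1, 4.4]
grip_width: 0.0375
grasp_force: 6.2
```

```bash
cat > v.py <<'E'
from h import *
import sys
st();c=camera("wrist");P=np.load("P.npy")
X0=500
im=cv2.resize(c["image"][190:330,X0:640,::-1],None,fx=4.2,fy=4.2,interpolation=cv2.INTER_CUBIC)
for t,col in zip([float(a) for a in sys.argv[2:]],((0,0,255),(0,255,0),(255,0,0))):
  for l in([(-.025,-.040+t,.062),(.025,-.040+t,.062)],[(-.023,-.015+t,.052),(.023,-.015+t,.052)]):
    u=(proj(c,L2W(P,l))-[X0,190])*4.2; cv2.line(im,*[tuple(int(v) for v in q) for q in u],col,1)
cv2.imwrite("pics/"+sys.argv[1],im)
E
python3 v.py v1.png .032 .034 .036
```

```text
t 12.4167 local 0.0012 -0.1309 0.085 f_y -10.8 [ -3.8 -10.1   4.4] w 0.0375 g 6.2
```

View pics/v1.png

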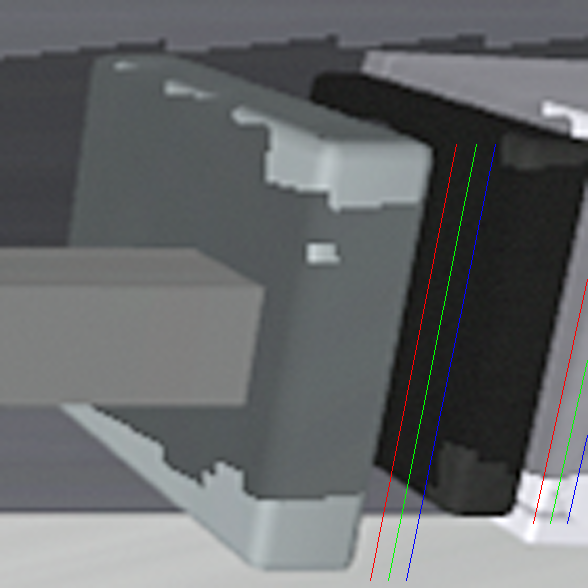

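drive_tool(increments=[[[0,0,0],[0,0,0],1],[[0,0,0],[0,0,0],1],[[0,0,0],[0,0,0],1],[[0,0,0],[0,0,0],1],[[0,0,0],[0,0,0],1],[[0,0,0],[0,0,0],1]])

```text
clock: 12.97
eef_pos: [0.5287, -0.188, 0.0835]
tool_rot: [0.132, 0.991, 0.001, -0.0]
ft_force: [0.3, 0.1, -0.5]
grip_width: 0.0856
grasp_force: 0.0
```

```bash
cat > e.py <<'E'
from h import *
from scipy.optimize import brentq
st();c=camera("wrist");P=np.load("P.npy")
g=cv2.cvtColor(c["image"],cv2.COLOR_RGB2GRAY).astype(float)
def tt(r,col,y0,z,hx):
    def f(t):
        a,b=proj(c,L2W(P,[(-hx,y0+t,z),(hx,y0+t,z)])); return a[0]+(b[0]-a[0])*(r-a[1])/(b[1]-a[1])-col
    return 1e3*brentq(f,-.02,.09)
for r in(270,280,290,300,306):
    l=cv2.GaussianBlur(g,(3,3),0)[r]; b=l<38
    # longest dark run right of 540
    x=np.arange(640); runs=[];s=None
    for i in range(540,641):
        if i<640 and b[i]: s=i if s is None else s
        elif s is not None: runs.append((s,i));s=None
    if runs:
        a,e=max(runs,key=lambda q:q[1]-q[0]); print(r,(a,e),"jaw",round(tt(r,a-.5,-.040,.062,.025),1),"pad",round(tt(r,e-.5,-.015,.052,.023),1) if e<640 else "out", "min",l[540:].min().round())
E
python3 e.py
```

```text
t 12.9667 local 0.0003 -0.1272 0.0835 f_y 0.2 [ 0.3  0.1 -0.5] w 0.0856 g 0.0
270 (588, 623) jaw 29.9 pad 28.8 min 26.0
280 (586, 621) jaw 29.9 pad 28.8 min 26.0
290 (584, 619) jaw 29.9 pad 28.9 min 25.0
300 (582, 598) jaw 29.8 pad 19.8 min 24.0
306 (587, 597) jaw 32.6 pad 19.9 min 25.0
```

drive_tool(increments=[[[0,0,0],[0,0,0],0.85],[[0,0,0],[0,0,0],0.78],[[0,0,0],[0,0,0],0.72],[[0,0,0],[0,0,0],0.66],[[0,0,0],[0,0,0],0.6],[[0,0,0],[0,0,0],0.6],[[0,0,0],[0,0,0],0.6]])

```text
clock: 13.6
eef_pos: [0.5288, -0.1922, 0.0853]
tool_rot: [0.133, 0.991, -0.003, 0.001]
ft_force: [-2.5, -7.4, 6.0]
grip_width: 0.0511
grasp_force: 4.3
```

```bash
python3 e.py
```

```text
t 13.6 local 0.0016 -0.1312 0.0853 f_y -7.8 [-2.5 -7.4  6. ] w 0.0511 g 4.3
270 (605, 640) jaw 34.1 pad out min 28.0
280 (603, 637) jaw 34.1 pad 32.8 min 28.0
290 (601, 635) jaw 34.1 pad 33.0 min 28.0
300 (600, 612) jaw 34.5 pad 22.9 min 26.0
306 (609, 612) jaw 39.2 pad 23.5 min 26.0
```

drive_tool(increments=[[[0,0,0],[0,0,0],0.56],[[0,0,0],[0,0,0],0.52],[[0,0,0],[0,0,0],0.48],[[0,0,0],[0,0,0],0.44],[[0,0,0],[0,0,0],0.44],[[0,0,0],[0,0,0],0.44]])

```text
clock: 14.15
eef_pos: [0.5283, -0.1931, 0.0857]
tool_rot: [0.134, 0.991, -0.004, 0.001]
ft_force: [-4.6, -10.4, 7.9]
grip_width: 0.0379
grasp_force: 6.4
```

```bash
python3 e.py
```

```text
t 14.15 local 0.0013 -0.1322 0.0857 f_y -11.2 [ -4.6 -10.4   7.9] w 0.0379 g 6.4
270 (613, 640) jaw 36.8 pad out min 27.0
280 (611, 640) jaw 36.8 pad out min 27.0
290 (609, 640) jaw 36.9 pad out min 27.0
300 (624, 637) jaw 44.7 pad 34.2 min 27.0
306 (614, 618) jaw 40.7 pad 25.6 min 26.0
```

drive_tool(increments=[[[0,0,0],[0,0,0],1],[[0,0,0],[0,0,0],1],[[0,0,0],[0,0,0],1],[[0,0,0],[0,0,0],1],[[0,0,0],[0,0,0],1],[[0,0,0],[0,0,0],1]])

```text
clock: 14.7
eef_pos: [0.5287, -0.1882, 0.0835]
tool_rot: [0.132, 0.991, 0.0, -0.0]
ft_force: [-0.2, 0.1, -0.1]
grip_width: 0.0853
grasp_force: 0.0
```

drive_tool(increments=[[[0,0,0],[0,0,0],0.85],[[0,0,0],[0,0,0],0.78],[[0,0,0],[0,0,0],0.72],[[0,0,0],[0,0,0],0.66],[[0,0,0],[0,0,0],0.6],[[0,0,0],[0,0,0],0.6],[[0,0,0],[0,0,0],0.6]])

```text
clock: 15.28
eef_pos: [0.5285, -0.1926, 0.0853]
tool_rot: [0.134, 0.991, -0.004, 0.001]
ft_force: [-3.7, -9.8, 6.4]
grip_width: 0.0511
grasp_force: 5.9
```

```bash
python3 e.py
```

```text
t 15.2833 local 0.0013 -0.1317 0.0853 f_y -10.4 [-3.7 -9.8  6.4] w 0.0511 g 5.9
270 (614, 640) jaw 37.4 pad out min 27.0
280 (612, 640) jaw 37.5 pad out min 28.0
290 (610, 639) jaw 37.5 pad 34.2 min 27.0
300 (623, 636) jaw 44.4 pad 33.9 min 28.0
306 (613, 618) jaw 40.4 pad 25.8 min 27.0
```

drive_tool(increments=[[[0,0,0],[0,0,0],0.57],[[0,0,0],[0,0,0],0.54],[[0,0,0],[0,0,0],0.51],[[0,0,0],[0,0,0],0.48],[[0,0,0],[0,0,0],0.45],[[0,0,0],[0,0,0],0.45],[[0,0,0],[0,0,0],0.45]])

```text
clock: 15.92
eef_pos: [0.5282, -0.1938, 0.086]
tool_rot: [0.134, 0.991, -0.005, 0.001]
ft_force: [-6.0, -12.5, 10.5]
grip_width: 0.0387
grasp_force: 9.5
```

```bash
python3 e.py
```

```text
t 15.9167 local 0.0014 -0.1329 0.086 f_y -13.7 [ -6.  -12.5  10.5] w 0.0387 g 9.5
270 (621, 640) jaw 39.7 pad out min 27.0
280 (619, 640) jaw 39.8 pad out min 28.0
290 (617, 640) jaw 39.9 pad out min 27.0
300 (615, 638) jaw 39.9 pad 34.0 min 28.0
306 (616, 624) jaw 40.9 pad 27.8 min 27.0
```

drive_tool(increments=[[[0.3,1.1,0],[0,0,0],0.45],[[0.3,1.1,0],[0,0,0],0.45],[[0.3,1.1,0],[0,0,0],0.45],[[0,0,0],[0,0,0],0.45],[[0,0,0],[0,0,0],0.45],[[0,0,0],[0,0,0],0.45]])

```text
clock: 16.47
eef_pos: [0.5288, -0.1916, 0.086]
tool_rot: [0.135, 0.991, -0.006, 0.001]
ft_force: [-6.4, -15.0, 10.3]
grip_width: 0.0385
grasp_force: 9.3
```

```bash
python3 e.py
python3 - <<'E'
from h import *
c=camera("scene")
save(c,"s2.png",(230,230,410,330),4.4)
E
```

```text
t 16.4667 local 0.0014 -0.1306 0.086 f_y -16.2 [ -6.4 -15.   10.3] w 0.0385 g 9.3
270 (620, 640) jaw 41.3 pad out min 26.0
280 (617, 639) jaw 40.9 pad 34.2 min 28.0
290 (615, 637) jaw 41.0 pad 34.3 min 27.0
300 (613, 620) jaw 41.0 pad 27.2 min 28.0
306 (612, 620) jaw 41.1 pad 27.8 min 26.0
```

View pics/s2.png

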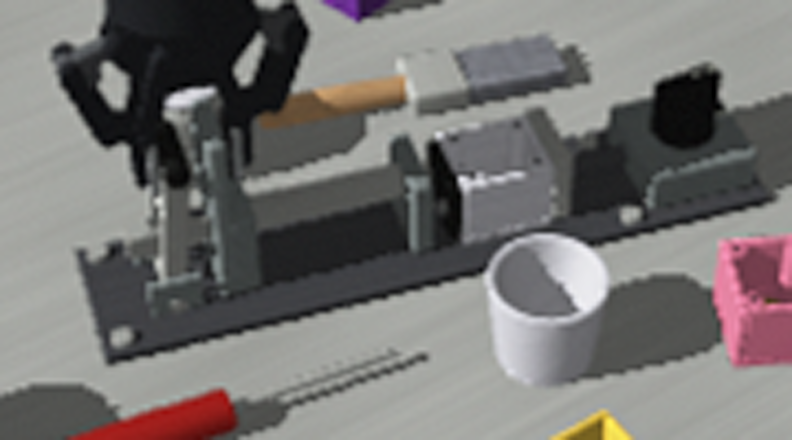

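```bash
python3 -c "
from h import *;st();print(job_done())"
```

```text
t 16.5667 local 0.0014 -0.1306 0.0861 f_y -16.6 [ -7.8 -15.1  10.3] w 0.0386 g 9.3
the job is handed in; nothing more can be done
None
```

I handed the job in with the trigger still squeezed: knob on the index line by camera, bowl square against the stop, and cushion pressed in about 5.6 mm (about 14 N, estimated from the picture and wrist force); the hand-in returned no verdict.

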